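# Raise the drying cabinet window to its mark

## Robot

A 7-joint arm with a two-finger parallel gripper is mounted at the origin on the work surface. World frame = base frame: x ahead of the robot, y to its left, z up, the work surface at z = 0. Lengths are in m, angles in degrees, forces in N, time in s.
With the tool pointing down it reaches from about 0.35 to 0.775 m from the base axis. Payload 3.1 kg.
Tool frame: the origin (TCP) lies on the centre line of the jaws, within the pads' length; the fingertips stand 17 mm ahead of it and the grasp point (between the pads) lies 2 mm behind it (robot.tip_reach is the distance from the TCP to the fingertips, in m); z points along the fingers, y is the line along which they close (so a half turn about z gives the same grasp; the last joint's range is limited). The gripper opens to 85 mm and grips with 20 to 120 N. Pads are 22 mm wide; open, the fingers measure 114 mm over their backs; the gripper's body (76 mm by 85 mm) begins 54 mm behind the grasp point. The pads swing forward as they close: fully open they stand 13 mm farther back than shut.
Start: joints at [68.944, 17.813, 0.802, 86.603, -0.252, 75.585, -1.558], TCP at [0.176, -0.521, 0.248] pointing down, gripper open.
Joint ranges: [-154.91, 154.91], [-16.99, 109.72], [-72.82, 74.43], [7.12, 147.25], [-82.49, 262.49], [11.32, 116.49], [-174.64, 174.64]. Speed limits (degrees/s): [159.86, 159.86, 180, 180, 180, 180, 180].

## Interface

Orientations are given as [roll, pitch, yaw] about the fixed x, y, z axes, in that order (R = Rz(yaw) Ry(pitch) Rx(roll)).
In Python, from station import robot, fingers, vision, workorder, recognise gives the robot as it stands. Calls block until the motion is done:
- robot.move_to(position, orientation): joint-space move of the TCP to a pose.
- robot.line_to(position, orientation=None, velocity=0.15, f_stop=None): straight line of the TCP; orientation=None keeps the orientation; velocity is the mean speed in m/s. With f_stop (N) it stops when the force on the tool has changed by that much, and returns True; else False.
- robot.move_j(angles): joint-space move.
- fingers.gripper_to(opening, force=None): opening from 0.0 (shut) to 1.0 (fully open); force is the grip in N (None keeps the last); returns when the fingers have stopped.
- robot.pause(seconds).
- robot.inverse_kinematics(position, orientation): joint angles nearest the present ones, or None.
- vision.grab_frame(name): name is "side" or "top" or "wrist"; returns the picture (480x640x3 uint8, red, green, blue); there is no depth.
- vision.calibration(name): a dict with "mtx" (3x3 intrinsics, pixels), "extrinsics" (4x4, takes a point from world to camera coordinates); the wrist camera has in their place "T_tool_cam" (4x4, takes a point from camera to tool coordinates, whose origin is the TCP and whose axes are the flange's). Camera axes: x right, y up, looking along -z (the intrinsics and any distortion apply to the point x, -y, -z); pixel columns grow to the right and rows downward; lengths in m; the calibration is good to about 2 mm. A picture is of the moment at which its call begins: read the wrist's pose just before it. calibration takes no time and is no camera call.
A pose or a line that the arm cannot do raises robot.PlanningError and nothing moves.
- workorder.close_job(): hands the job in; it is judged then, once.
Trained networks look in the newest picture that a camera, given by its name, has taken for a name from the list of things; names that differ only in an ending like _2 or _b are one class to them, and where a whole thing is asked for, a point or a joint stands for the part that bears it (a point fixed in the world has none). Each returns a list of dicts, best first, with "p" (0 to 1); they miss things now and then, are a little off and sometimes report something else, mostly with a low value. They report only what shows in the picture. A call takes as long as a camera call.
- recognise(label, camera): "rect" ([centre column, centre row, width, height] in pixels, round what is visible of it).
Readings, each from a call of its own:
- robot.current_time_s(): time.
- robot.current_joint_positions(): joint angles.
- robot.current_dq(): joint speeds.
- robot.current_joint_torque(): joint torques, N m.
- robot.current_tool_pos(): TCP position.
- robot.current_eef_rot(): TCP orientation.
- robot.current_contact_force(): force on the tool from outside, world axes, zero at the start.
- robot.current_torque(): the same for the moment, N m.
- robot.current_finger_gap(): opening from 0.0 (shut) to 1.0 (fully open).
- robot.current_gripper_force(): force on a finger pad.
Only numpy, scipy, OpenCV 4.12 (cv2) and the standard library are available. Lean on these libraries where they do the work, as an engineer would, in place of code of your own. Each camera call takes 0.05 s, during which the arm holds its last target. There are 200 camera calls.

## Task

Push the sliding window of the ornament drying cabinet up from beneath its blue lip, until the yellow pointer on the window's edge is level with the red mark on the frame beside it, then leave it standing there and move the hand clear. Only push with the fingers: do not pinch the lip, and leave the ornament, paint jar and cup in front of the cabinet where they are.

Things in the scene. Friction and masses are not known exactly. Their poses are not given: they have to be found in the camera images.
- cabinet: White drying cabinet with a sloping front, fixed to the bench, 290 mm deep, 460 wide, 400 high. Origin under it, on the bench; x points to its back, y to the left as seen facing its window, z up. Upright front of its base: x = -170 mm, 80 mm high; from there the front slopes up and back at 55 degrees above horizontal, with a 30 mm wide grey bar at each side.
- sash (a joint): How far the window has slid up its slope, m: 0 closed, 0.15 fully open. The window (390 mm wide, 200 mm long up the slope, clear pane in an aluminium frame) is counterweighted: it stays where it is left, and takes about 2 to 5 N along the slope to move.
- lip_edge (a point): Middle of the outer lower edge of the blue lip, a plate 260 mm long (y) and 6 mm thick along the bottom of the window, sticking 35 mm straight out from it (-x here). z points up the slope, the way the window slides: 55 degrees above horizontal, away from the robot; y to the left. Free space beneath; this edge is about 117 mm above the bench when closed. Moves with the window.
- lip_top (a point): Middle of the black strip on the upper side of the blue lip: 240 mm long, 20 mm deep, 8 mm thick, set back 13 mm from the lip's outer edge. This point lies on the strip's upper face. Pressing black strip and blue plate together with the fingers counts as pinching. Axes as lip_edge.
- pointer (a point): Tip of the yellow pointer, an 8 mm high bar on the left edge of the window (cabinet's +y side), at mid height of the bar; 18 mm above the lip's lower edge measured up the slope. Moves with the window. Axes as lip_edge.
- mark_line (a point): Inner end of the red mark, an 8 mm high, 24 mm long red bar on a white clip on the left grey upright bar, at mid height of the bar. It does not move. Axes as lip_edge: the window is at the mark when pointer and mark have the same position along this z.
- ornament: Loose red and white painted glass bauble, 64 mm in diameter, on a wooden stand 60 mm in diameter, 111 mm high in all; origin under the stand. To be left alone.
- paint_jar: Loose green paint jar, 50 mm in diameter, 60 mm high; origin under it. To be left alone.
- water_cup: Loose blue cup, 68 mm across, 80 mm high; origin under it. To be left alone.

How it is judged:
By the outcome, as a careful person would: the job done as asked, in the order asked, and still so for the second after the job is handed in, with the robot touching nothing.
It also fails if it takes over 48 s, if anything falls off the work surface, if the arm or the gripper's body presses on something with over 40 N, if the wrist force passes 120 N, or if a joint passes its speed limit or range.

## Working session

There is one attempt and no reset: what is moved stays moved. The work goes in short steps, each a Python script; the robot and the scene stay as the last script left them, time stands still between calls to the robot, and variables do not carry over. Pictures are saved under pics/ and viewed, at most 10 in all, crops included, and the job is handed in when it is done.

```bash
ls; mkdir -p pics; python3 - <<'E'
from station import robot, fingers, vision, workorder, recognise
import cv2,numpy as np
np.set_printoptions(precision=4,suppress=True)
for c in ["side","top"]:
    im=vision.grab_frame(c); cv2.imwrite(f"pics/{c}0.png",im[:,:,::-1])
    k=vision.calibration(c); print(c,{a:np.array(b) for a,b in k.items()})
    for l in ["cabinet","sash","lip_edge","lip_top","pointer","mark_line","ornament","paint_jar","water_cup"]:
        try: print(l,[(np.round(d["rect"],1).tolist(),round(d["p"],2)) for d in recognise(l,c)[:2]])
        except Exception as e: print(l,e)
print(vision.calibration("wrist"),robot.current_time_s(),robot.current_eef_rot())
E
```

```text
pics
side {'mtx': array([[551.6193,   0.    , 319.0894],
       [  0.    , 551.6193, 239.0709],
       [  0.    ,   0.    ,   1.    ]]), 'extrinsics': array([[-0.7234, -0.6903, -0.0159,  0.4609],
       [ 0.4473, -0.4861,  0.7508, -0.3297],
       [-0.526 ,  0.536 ,  0.6604, -1.0254],
       [ 0.    ,  0.    ,  0.    ,  1.    ]])}
cabinet [([237.9, 211.3, 270.8, 290.0], 0.66)]
sash [([273.3, 240.7, 189.2, 165.0], 0.58)]
lip_edge [([272.6, 242.0, 193.5, 166.7], 0.58)]
lip_top [([272.1, 242.8, 188.3, 160.7], 0.61)]
pointer [([271.7, 242.1, 185.0, 166.5], 0.9)]
mark_line [([184.4, 281.8, 15.1, 8.0], 0.46)]
ornament [([204.2, 389.9, 36.7, 53.1], 0.78), ([407.4, 276.4, 27.9, 42.4], 0.22)]
paint_jar [([257.1, 382.4, 23.5, 38.3], 0.82)]
water_cup [([405.0, 277.4, 27.7, 36.9], 0.62)]
top {'mtx': array([[451.5428,   0.    , 320.3881],
       [  0.    , 451.5428, 232.1857],
       [  0.    ,   0.    ,   1.    ]]), 'extrinsics': array([[ 0.0163, -0.9998, -0.0153,  0.0459],
       [ 0.9838,  0.0133,  0.1789, -0.6128],
       [-0.1787, -0.018 ,  0.9837, -0.9802],
       [ 0.    ,  0.    ,  0.    
[... 160 characters left out ...]
([279.8, 221.0, 208.3, 100.7], 0.98)]
pointer [([280.1, 222.0, 208.0, 100.6], 0.67), ([154.6, 273.2, 39.3, 34.1], 0.48)]
mark_line [([175.2, 202.8, 12.7, 5.0], 0.63)]
ornament [([156.2, 272.6, 36.8, 35.3], 0.73)]
paint_jar [([189.6, 296.5, 24.6, 24.3], 0.55), ([280.9, 221.8, 205.6, 105.3], 0.26)]
water_cup [([367.9, 322.4, 35.1, 32.4], 0.64)]
{'mtx': array([[405.922 ,   0.    , 311.5067],
       [  0.    , 405.922 , 243.5007],
       [  0.    ,   0.    ,   1.    ]]), 'T_tool_cam': array([[ 0.0008,  0.945 ,  0.3269,  0.0846],
       [ 1.    , -0.0007, -0.0004, -0.0006],
       [-0.0001,  0.3269, -0.945 , -0.125 ],
       [ 0.    ,  0.    ,  0.    ,  1.    ]])} 1.0 [179.9968  -0.0024  18.6714]
```

View pics/side0.png

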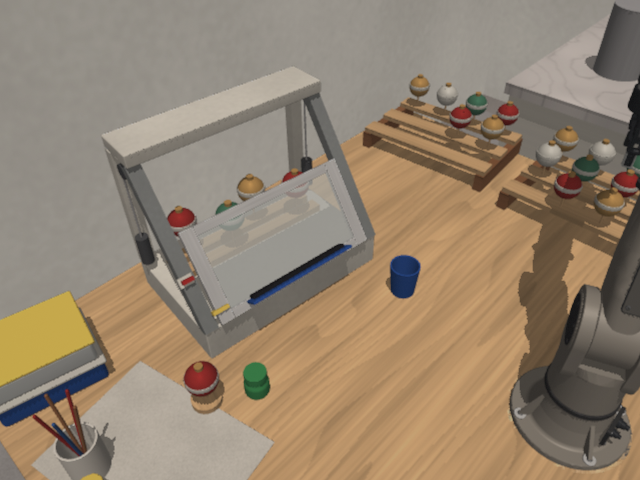

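View pics/top0.png

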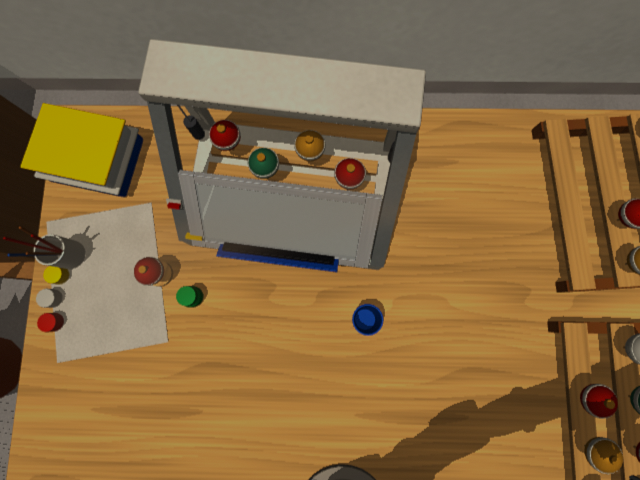

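The side view shows the yellow pointer at about (221,310), the red mark at (187,281) and the blue lip from (250,298) to (350,247). In the top view the pointer is at (193,237), the mark at (174,205) and the lip from (218,252) to (337,268). I'll enlarge both views for corner picking.

```bash
python3 - <<'E'
import cv2,numpy as np
a=cv2.imread("pics/side0.png")[230:350,165:365]; b=cv2.imread("pics/top0.png")[190:280,150:350]
o=np.vstack([cv2.resize(x,None,fx=s,fy=s,interpolation=cv2.INTER_CUBIC) for x,s in((a,2.8),(b,2.8))])
print(o.shape)
cv2.imwrite("pics/z.png",o)
for n,c in(("side",(165,365,230,350)),("top",(150,350,190,280))):
    im=cv2.imread(f"pics/{n}0.png").astype(int); h=cv2.cvtColor(im.astype(np.uint8),cv2.COLOR_BGR2HSV)
    m0=np.zeros(h.shape[:2],bool); m0[c[2]:c[3],c[0]:c[1]]=1
    if n=="side": m0[:265,:215]=0
    for k,lo,hi in(("yel",20,32),("red",0,6),("red2",172,180),("blue",105,130)):
        m=m0&(h[...,0]>=lo)&(h[...,0]<=hi)&(h[...,1]>150)&(h[...,2]>70)
        N,L,S,C=cv2.connectedComponentsWithStats(m.astype(np.uint8))
        if N>1:
            i=1+S[1:,4].argmax(); ys,xs=np.where(L==i)
            print(n,k,S[i],C[i].round(1),cv2.boxPoints(cv2.minAreaRect(np.c_[xs,ys].astype(np.float32))).round(1).tolist())
E
```

```text
(588, 560, 3)
side yel [212 304  17  11  60] [219.9 309.6] [[211.39999389648438, 311.79998779296875], [227.0, 304.0], [228.60000610351562, 307.20001220703125], [213.0, 315.0]]
side red [182 276  12   9  48] [187.5 280.2] [[181.1999969482422, 281.3999938964844], [192.39999389648438, 275.79998779296875], [194.0, 279.0], [182.8000030517578, 284.6000061035156]]
side blue [248 246 103  58 457] [297.5 275.7] [[247.39999389648438, 300.8999938964844], [348.5, 243.39999389648438], [351.29998779296875, 248.39999389648438], [250.1999969482422, 305.8999938964844]]
top yel [185 232  17   9  84] [192.5 236.8] [[184.1999969482422, 237.39999389648438], [186.1999969482422, 231.39999389648438], [202.10000610351562, 236.6999969482422], [200.10000610351562, 242.6999969482422]]
top red [150 259  10  21 162] [153.6 269.7] [[150.0, 259.0], [159.0, 259.0], [159.0, 279.0], [150.0, 279.0]]
top blue [231 254 107  17 558] [288.8 261.9] [[230.5, 264.6000061035156], [231.10000610351562, 253.3000030517578], [337.29998779296875, 259.1000061035156], [336.70001220703125, 270.3999938964844]]
```

View pics/z.png

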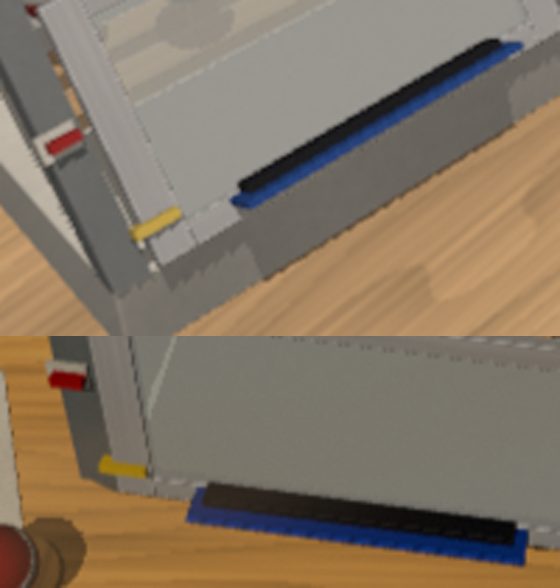

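Side crop: the lip's lower outer corners are at full-frame (251.8,304.3) and (350,248), the pointer tip at (212.9,313.2), the mark's inner end at (194.6,278.6). Top crop: lip corners (217.1,256.4) and (337.5,271.8), pointer tip (185.7,236.1), mark (181,206.1).

```bash
cat > h.py <<'E'
from station import robot, fingers, vision, workorder, recognise
import cv2,numpy as np
np.set_printoptions(precision=4,suppress=True)
F=np.diag([1,-1,-1.])
def P(c):
    k=vision.calibration(c); return np.array(k["mtx"])@F@np.array(k["extrinsics"])[:3]
def tri(s,t):
    X=cv2.triangulatePoints(P("side"),P("top"),np.array(s,float).reshape(2,1),np.array(t,float).reshape(2,1)).ravel(); X=X[:3]/X[3]
    e=[np.linalg.norm((p@np.r_[X,1])[:2]/(p@np.r_[X,1])[2]-q) for p,q in((P("side"),s),(P("top"),t))]
    return X,max(e)
def onplane(px,z,c):
    M=P(c); A=np.c_[M[:,:2],-np.r_[px,1]]; return np.linalg.solve(A,-(M[:,2]*z+M[:,3]))[:2]
E
python3 - <<'E'
from h import *
for n,s,t in[("lipL",(251,304.3),(217.1,256.4)),("lipR",(350.5,248),(337.5,271.8)),("ptr",(212.9,313.2),(185.7,236.1)),("mark",(194.6,278.6),(181,206.1))]: print(n,*tri(s,t))
X={}
for n,t,z in[("orn",(148,271),.08),("jar",(189.6,296.5),.06),("cup",(367.9,320),.08)]: print(n,onplane(t,z,"top"))
# cabinet yaw
L,R=tri((251,304.3),(217.1,256.4))[0],tri((350.5,248),(337.5,271.8))[0]
d=L-R; yaw=np.arctan2(-d[0],d[1]); print("len",np.linalg.norm(d),"yaw",np.degrees(yaw))
up=np.r_[np.cos(np.radians(55))*np.array([np.cos(yaw),np.sin(yaw)]),np.sin(np.radians(55))]
p=tri((212.9,313.2),(185.7,236.1))[0];m=tri((194.6,278.6),(181,206.1))[0]
print("dz",up@(m-p),"up",up, "lip->ptr", up@(p-(L+R)/2))
from scipy.spatial.transform import Rotation as Ro
c=(L+R)/2
for pitch in(90,100,110,120,135,145,160):
  for z in(.06,.1,.25):
    q=robot.inverse_kinematics([c[0]-.02,c[1],z],[180,-(180-pitch)+0,np.degrees(yaw)])
    R0=Ro.from_euler('xyz',[180,-(180-pitch),np.degrees(yaw)],degrees=True).as_matrix()
    print(pitch,z,R0[:,2],R0[:,1],None if q is None else np.array(q))
E
```

```text
lipL [0.5497 0.2777 0.1191] 2.796965889806285
lipR [0.5188 0.0182 0.1154] 1.5631556765383912
ptr [0.5891 0.3451 0.1196] 0.6577462602038482
mark [0.6408 0.3401 0.176 ] 0.0025174352979732053
orn [0.515  0.4354]
jar [0.4611 0.345 ]
cup [ 0.4163 -0.0511]
len 0.26140805246869625 yaw -6.776727922026855
dz 0.076052731905316 up [ 0.5696 -0.0677  0.8192] lip->ptr 0.019781681659365596
90 0.06 [ 0.993 -0.118 -0.   ] [-0.118 -0.993 -0.   ] [-52.8961  66.8212   0.8529 139.1631 118.3249 102.2887  66.9151]
90 0.1 [ 0.993 -0.118 -0.   ] [-0.118 -0.993 -0.   ] [-52.8371  59.8394   0.8538 142.2546 119.1432 100.5097  70.4446]
90 0.25 [ 0.993 -0.118 -0.   ] [-0.118 -0.993 -0.   ] None
100 0.06 [ 0.9779 -0.1162 -0.1736] [-0.118 -0.993  0.   ] [-51.792   55.8056   0.8554 143.2347 123.5127  89.7657  73.5572]
100 0.1 [ 0.9779 -0.1162 -0.1736] [-0.118 -0.993  0.   ] [-51.7467  47.8344   0.8526 145.3929 123.4696  86.6492  78.4668]
100 0.25 [ 0.9779 -0.1162 -0.1736] [-0.118 -0.993  0.   ] [-32.7142  16.2464 -20.1252 145.8132 117.8405  75.4323 109.5671]
110 0.06 [ 0.9331 -0.1109 -0.342 ] [-0.118 -0.993  0.   ] 
[... 1116 characters left out ...]
503   20.257  -30.6646 130.3141  87.4206  30.7175 153.6971]
145 0.1 [ 0.5696 -0.0677 -0.8192] [-0.118 -0.993  0.   ] [ 21.3085  23.6313 -61.6417 127.8703  81.9154  42.4483 163.7609]
145 0.25 [ 0.5696 -0.0677 -0.8192] [-0.118 -0.993  0.   ] [  35.3417   -0.0226  -65.1287  116.7635   33.0758   38.7229 -148.2277]
160 0.06 [ 0.3396 -0.0404 -0.9397] [-0.118 -0.993  0.   ] [  -6.0337   19.9915  -21.9376  119.2203   37.7123   30.1739 -153.4489]
160 0.1 [ 0.3396 -0.0404 -0.9397] [-0.118 -0.993  0.   ] [   1.8921   17.1511  -30.94    116.8775   34.6602   36.0734 -149.593 ]
160 0.25 [ 0.3396 -0.0404 -0.9397] [-0.118 -0.993  0.   ] [ -54.7589    4.0121   32.2448  106.9196    9.6021   52.5733 -124.3793]
```

```bash
cat >> h.py <<'E'
from scipy.spatial.transform import Rotation as Ro
yaw=np.radians(-6.8); a=np.radians(55)
up=np.array([np.cos(yaw)*np.cos(a),np.sin(yaw)*np.cos(a),np.sin(a)])
nin=np.array([np.cos(yaw)*np.sin(a),np.sin(yaw)*np.sin(a),-np.cos(a)])
yl=np.cross(up,nin)*1.0
if yl[1]<0: yl=-yl
edge=np.array([.534,.148,.1165])   # lip_edge at present sash
def tool(dev=0,spin=0,side=0):
    # tool z = nin turned by spin (deg, within lip plane, + to the left), tilted steeper by dev; tool x ~ up
    z=Ro.from_rotvec(np.radians(spin)*up).apply(nin); x=up
    ax=np.cross(x,z); r=Ro.from_rotvec(np.radians(-dev)*ax*-1)
    z=r.apply(z);x=r.apply(x)
    if side: x,y=np.cross(z,x)*side,None
    return Ro.from_matrix(np.c_[x,np.cross(z,x),z]).as_euler('xyz',degrees=True),z,x
def tcp(tipin,gap,yoff,z,s=0,hw=.011):
    # fingertip centre tipin inside the edge, finger upper side gap below lip
    return edge+nin*tipin+yl*yoff+up*(s-gap-hw)-z*.017
E
python3 - <<'E'
from h import *
print(tool()[1:],yl)
res=[]
q0=np.array(robot.current_joint_positions())
for side in(0,1,-1):
 for dev in(0,10,20):
  for spin in(-40,-20,0,20,40,60):
   for yo in(-.06,0,.06):
    o,z,x=tool(dev,spin,side)
    pts=[tcp(-.06,.015,yo,z),tcp(.027,.015,yo,z),tcp(.027,0,yo,z,.08)]
    Q=[robot.inverse_kinematics(p,o) for p in pts]
    if any(q is None for q in Q): continue
    Q=np.array(Q); res.append((np.abs(np.diff(Q,axis=0)).max(),side,dev,spin,yo,z[2],Q))
res.sort(key=lambda r:r[0]); print(len(res))
for r in res[:14]: print(*r[:6]); print(r[6].round(0))
E
```

```text
(array([ 0.8134, -0.097 , -0.5736]), array([ 0.5695, -0.0679,  0.8192])) [0.1184 0.993  0.    ]
129
10.453146547821255 -1 20 -40 0.06 -0.6930533810288753
[[ -39.   34.  -20.   96.   49.   86. -111.]
 [ -34.   42.  -20.   91.   55.   82. -109.]
 [ -25.   42.  -31.   81.   60.   92. -101.]]
10.649274899551422 -1 10 -40 0.06 -0.5749540554163074
[[ -43.   37.  -20.  100.   56.   88. -119.]
 [ -45.   43.  -10.   95.   58.   80. -115.]
 [ -34.   41.  -20.   87.   63.   88. -106.]]
10.654116590016969 -1 20 -40 0 -0.6930533810288753
[[ -34.   30.  -20.  104.   50.   81. -111.]
 [ -37.   37.  -10.   99.   52.   73. -107.]
 [ -26.   35.  -20.   90.   55.   83.  -98.]]
11.169833791865102 1 20 -40 -0.06 -0.6930533810288753
[[ -1.  39. -62. 111.  66.  96.  58.]
 [ -3.  44. -51. 105.  72.  91.  62.]
 [  4.  46. -62.  96.  76. 100.  73.]]
11.20396785591413 -1 20 -40 -0.06 -0.6930533810288753
[[ -38.   24.  -10.  112.   49.   73. -108.]
 [ -32.   33.  -10.  106.   54.   69. -108.]
 [ -21.   31.  -20.   97.   57.   78.  -98.]]
11.240214730860167 -1 0 -40 0.06 -0.43938504177070514
[[ -54.   39.  -10. 
[... 838 characters left out ...]
5. -106.]]
12.40041482963725 -1 0 -40 0 -0.43938504177070514
[[ -51.   35.  -10.  112.   61.   83. -127.]
 [ -52.   42.    1.  107.   64.   74. -125.]
 [ -40.   37.  -10.  101.   69.   81. -115.]]
12.406661309037567 1 20 -40 0.06 -0.6930533810288753
[[-14.  49. -62.  95.  68. 107.  57.]
 [-11.  58. -62.  90.  78. 107.  61.]
 [-10.  54. -62.  81.  78. 109.  73.]]
12.457651589201454 1 0 -40 0.06 -0.43938504177070514
[[-26.  51. -52. 102.  76. 112.  47.]
 [-21.  59. -52.  97.  87. 111.  50.]
 [-18.  53. -51.  92.  88. 109.  63.]]
12.457651589201475 0 0 -40 0.06 -0.43938504177070514
[[-26.  51. -52. 102.  76. 112. 137.]
 [-21.  59. -52.  97.  87. 111. 140.]
 [-18.  53. -51.  92.  88. 109. 153.]]
```

```bash
cat > par.py <<'E'
from h import *
o,z,x=tool(5,-30,-1)
YO=.02
pre=tcp(.018,.02,YO,z,hw=.0145)      # beneath the lip
back=pre-z*.10
high=back+[0,0,.10]
E
python3 - <<'E'
from par import *
print(o,z,x,pre,back,high)
fingers.gripper_to(0.0,20)
for p in(high,back,pre): print(robot.inverse_kinematics(p,o))
robot.move_to(high,o)
print(robot.current_time_s(),robot.current_tool_pos(),robot.current_joint_positions(),robot.current_contact_force())
im=vision.grab_frame("side"); cv2.imwrite("pics/s1.png",im[:,:,::-1])
E
```

```text
[126.2325  16.6658  57.8888] [ 0.5931 -0.5724 -0.5662] [ 0.5092  0.8114 -0.2868] [0.5213 0.1782 0.0875] [0.462  0.2354 0.1442] [0.462  0.2354 0.2442]
[ -37.4917   24.0886  -30.6464  104.9832   61.1609   89.7602 -113.6668]
[ -45.8709   31.4104  -20.179   109.604    62.4996   80.9973 -123.6327]
[ -52.7521   34.6763    0.8185  113.3475   65.1653   63.9043 -123.6772]
4.6167 [0.4626 0.2342 0.2443] [ -37.4128   24.0864  -30.5667  104.9817   61.1576   89.7685 -113.6615] [ 0.0174  0.9023 -0.0686]
```

View pics/s1.png

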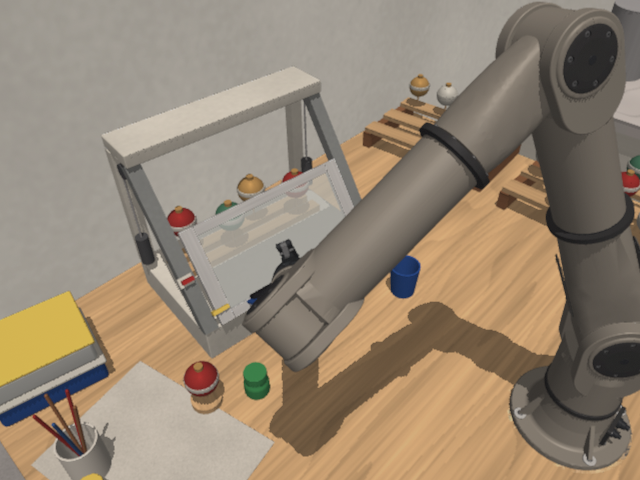

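The hand came in from the left, with the wrist at about (290,320), well above the green jar (256,382). The pointer (221,310) and mark (187,281) are still visible. Next I go beneath the lip.

```bash
python3 - <<'E'
from par import *
robot.line_to(back,o,velocity=.12)
print(robot.line_to(pre,o,velocity=.08,f_stop=6))
print(robot.current_time_s(),robot.current_tool_pos(),pre,robot.current_joint_positions(),robot.current_contact_force())
a=vision.grab_frame("side")[220:420,150:450]; b=vision.grab_frame("top")[180:340,130:370]
im=np.vstack([cv2.resize(a,(450,300)),cv2.resize(b,(450,300))])
w=cv2.resize(vision.grab_frame("wrist"),(350,262)); w=np.vstack([w,np.zeros((338,350,3),np.uint8)])
cv2.imwrite("pics/s2.png",np.hstack([im,w])[:,:,::-1])
E
```

```text
False
7.05 [0.5212 0.179  0.0878] [0.5213 0.1782 0.0875] [ -33.3599   37.3416  -24.347   112.5546   73.8369   76.3881 -128.0758] [ 0.1669  0.5239 -0.214 ]
```

View pics/s2.png

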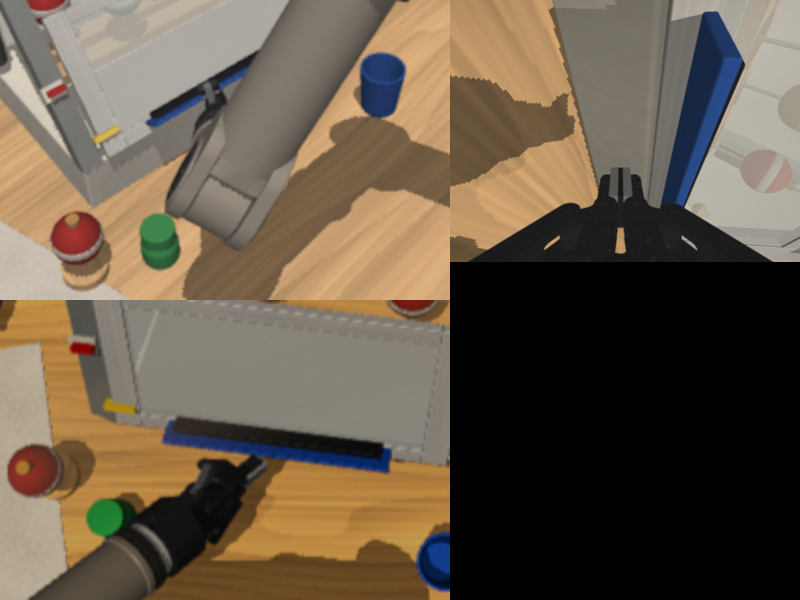

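The top view shows the closed fingers in front of the lip at about crop (265,460). They sit horizontally 5 mm short, which is expected for a sloped approach. The wrist view shows the fingers just below the lip's dark underside. The jar, ornament and cup are clear. Next I go in 4 mm more and push up to contact.

```bash
python3 - <<'E'
from par import *
p0=pre+nin*.004
print(robot.line_to(p0,o,velocity=.05,f_stop=5))
print(robot.line_to(p0+up*.04,o,velocity=.025,f_stop=2))
c=robot.current_tool_pos(); print((np.array(c)-p0)@up, robot.current_contact_force(),robot.current_time_s())
np.save("c.npy",c)
robot.line_to(np.array(c)+up*.05,o,velocity=.04,f_stop=25)
c2=np.array(robot.current_tool_pos()); print((c2-c)@up, robot.current_contact_force(),robot.current_time_s())
a=vision.grab_frame("side");b=vision.grab_frame("top"); cv2.imwrite("pics/sA.png",a[:,:,::-1]);cv2.imwrite("pics/tA.png",b[:,:,::-1])
im=np.vstack([cv2.resize(a[220:340,150:370],None,fx=2.8,fy=2.8,interpolation=2),cv2.resize(b[180:270,140:360],None,fx=2.8,fy=2.8,interpolation=2)])
print(im.shape);cv2.imwrite("pics/s3.png",im[:,:,::-1])
E
```

```text
False
True
0.019924314466287105 [ 0.0899  0.0423 -0.1609] 8.3583
0.05035980802059089 [-0.2711  0.3773 -1.2291] 9.7833
(588, 616, 3)
```

View pics/s3.png

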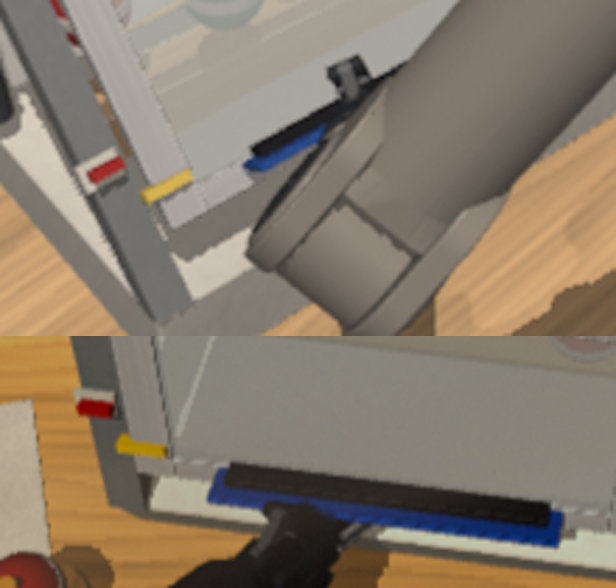

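The window has moved up. The pointer tip is now at side (201.4,290) and top (182.1,218.6), and the mark's inner end is at side (193.6,278.2) and top (180.4,206.4). The hand pushes beneath the lip.

```bash
cat > meas.py <<'E'
from h import *
def blob(im,c,lo,hi,box):
    h=cv2.cvtColor(im,cv2.COLOR_RGB2HSV); m=np.zeros(h.shape[:2],bool); m[box[2]:box[3],box[0]:box[1]]=1
    m&=(((h[...,0]-lo)%180)<=(hi-lo)%180)&(h[...,1]>140)&(h[...,2]>70)
    N,L,S,C=cv2.connectedComponentsWithStats(m.astype(np.uint8)); i=1+S[1:,4].argmax(); return C[i],S[i,4]
def measure(a,b):
    bs,bt=(178,232,262,320),(160,205,192,246)
    ys,yt=blob(a,"s",20,34,bs),blob(b,"t",20,34,bt); rs,rt=blob(a,"s",172,186,bs),blob(b,"t",172,186,bt)
    y,e1=tri(ys[0],yt[0]); r,e2=tri(rs[0],rt[0])
    print("ptr",ys,yt,y,round(e1,2),"mark",rs,rt,r,round(e2,2)); d=r-y
    print("remaining",up@d,"n",nin@d,"y",yl@d)
    # each view alone: shift s of pointer along up so it lies on line through mark along yl/nin per known offsets
    return up@d
E
python3 - <<'E'
from meas import *
y=tri((201.4,290),(182.1,218.6)); r=tri((193.6,278.2),(180.4,206.4)); d=r[0]-y[0]; print(y,r,up@d,nin@d,yl@d)
for s in("0","A"):
    f=[cv2.imread(f"pics/{n}.png")[:,:,::-1].copy() for n in(("side0","top0") if s=="0" else ("sA","tA"))]
    measure(*f)
E
```

```text
(array([0.619 , 0.342 , 0.1609]), np.float64(0.7464799390405845)) (array([0.6406, 0.3413, 0.1779]), np.float64(0.5295946925932692)) 0.026280539909946277 0.00783081478506466 0.0018960576788995885Traceback (most recent call last):
  File "<stdin>", line 5, in <module>
  File "meas.py", line 8, in measure
    ys,yt=blob(a,"s",20,34,bs),blob(b,"t",20,34,bt); rs,rt=blob(a,"s",172,186,bs),blob(b,"t",172,186,bt)
                                                           ~~~~^^^^^^^^^^^^^^^^^^
  File "meas.py", line 5, in blob
    N,L,S,C=cv2.connectedComponentsWithStats(m.astype(np.uint8)); i=1+S[1:,4].argmax(); return C[i],S[i,4]
                                                                      ~~~~~~~~~~~~~~^^
ValueError: attempt to get argmax of an empty sequence
```

```bash
sed -i 's/h=cv2.cvtColor(im,cv2.COLOR_RGB2HSV);/h=cv2.cvtColor(im,cv2.COLOR_RGB2HSV).astype(int);/' meas.py
python3 - <<'E'
from meas import *
for s in("0","A"):
    f=[cv2.imread(f"pics/{n}.png")[:,:,::-1].copy() for n in(("side0","top0") if s=="0" else ("sA","tA"))]
    measure(*f)
E
```

```text
ptr (array([219.7246, 309.7246]), np.int32(69)) (array([192.3882, 236.7647]), np.int32(85)) [0.5874 0.3303 0.1188] 0.34 mark (array([187.5714, 280.1837]), np.int32(49)) (array([173.4328, 205.4627]), np.int32(67)) [0.6413 0.3543 0.1818] 0.44
remaining 0.08060290067897803 n 0.0053942273163848815 y 0.030247539212405333
ptr (array([208.3881, 286.403 ]), np.int32(67)) (array([189.1   , 219.3778]), np.int32(90)) [0.6172 0.327  0.1608] 0.51 mark (array([187.5714, 280.1837]), np.int32(49)) (array([173.5821, 205.5522]), np.int32(67)) [0.6413 0.3542 0.1816] 0.53
remaining 0.028952131035759325 n 0.005025270050043617 y 0.029900307766387024
```

```bash
python3 - <<'E'
from meas import *
from par import o
c=np.array(robot.current_tool_pos())
print(robot.line_to(c+up*.021,o,velocity=.03,f_stop=25))
print((np.array(robot.current_tool_pos())-c)@up,robot.current_contact_force(),robot.current_time_s())
a=vision.grab_frame("side");b=vision.grab_frame("top"); cv2.imwrite("pics/sB.png",a[:,:,::-1]);cv2.imwrite("pics/tB.png",b[:,:,::-1])
measure(a,b)
im=np.vstack([cv2.resize(a[255:305,170:250],None,fx=6,fy=6,interpolation=2),cv2.resize(b[190:240,160:240],None,fx=6,fy=6,interpolation=2)])
cv2.imwrite("pics/s4.png",im[:,:,::-1])
E
```

```text
False
0.02192125588145726 [-1.3408 -0.431  -0.9122] 10.7417
ptr (array([203.8358, 276.2537]), np.int32(67)) (array([187.7071, 211.6465]), np.int32(99)) [0.6294 0.3252 0.1789] 0.49 mark (array([187.5714, 280.1837]), np.int32(49)) (array([173.5441, 205.5882]), np.int32(68)) [0.6412 0.3543 0.1817] 0.54
remaining 0.007023264200631065 n 0.00510797251963309 y 0.0302846782583643
```

View pics/s4.png

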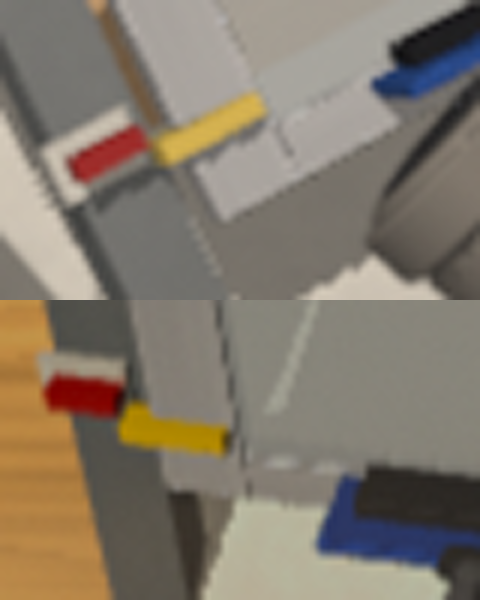

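The bars are nearly level: side mark centre at about (188,281), pointer at (205,276), roughly 5–7 mm still to go. The fixed cameras are too coarse, so I back off and look squarely with the wrist camera.

```bash
cat > look.py <<'E'
from meas import *
from par import o,z
K=vision.calibration("wrist"); T=np.array(K["T_tool_cam"]); M=np.array(K["mtx"])
mark=np.array([.6405,.341,.179])
def lookposes():
    out=[]
    q0=np.array(robot.current_joint_positions())
    for phi in range(0,360,20):
        for D in(.23,.27):
            for tilt in(0,-15,15):
                zc=Ro.from_rotvec(np.radians(tilt)*up).apply(-nin); xc=Ro.from_rotvec(np.radians(phi)*zc).apply(-yl-zc*(-yl@zc)); xc/=np.linalg.norm(xc)
                Rc=np.c_[xc,np.cross(zc,xc),zc]; cp=mark+zc*D
                Rt=Rc@T[:3,:3].T; tp=cp-Rt@T[:3,3]
                e=Ro.from_matrix(Rt).as_euler('xyz',degrees=True); q=robot.inverse_kinematics(tp,e)
                tip=tp+Rt[:,2]*.017
                if q is not None and min(tp[2],tip[2])>.12: out.append((np.abs(np.array(q)-q0).max(),phi,D,tilt,tp,e,np.array(q),Rt[:,2]))
    return sorted(out,key=lambda r:r[0])
E
python3 - <<'E'
from look import *
c3=np.array(robot.current_tool_pos()); np.save("c3.npy",c3)
robot.line_to(c3-up*.015,o,velocity=.08)
p=c3-up*.015-z*.12
robot.line_to(p,o,velocity=.15)
print(robot.current_time_s(),robot.current_tool_pos(),robot.current_joint_positions())
for r in lookposes()[:8]: print(*r)
E
```

```text
12.1167 [0.4976 0.2402 0.2159] [ -36.7496   28.4909  -28.5389  102.9058   64.1845   87.2823 -114.1171]
29.57718801791998 80 0.27 -15 [0.531  0.3484 0.248 ] [122.2605 -10.2241  81.2552] [ -32.2509   17.1564  -31.5158  116.2977   85.5641   57.7052 -132.8221] [ 0.8502 -0.0349 -0.5253]
32.56145980685122 80 0.23 -15 [0.5612 0.3344 0.2258] [122.2605 -10.2241  81.2552] [ -30.1301   19.6888  -29.3488  116.7407   90.56     54.7209 -135.453 ] [ 0.8502 -0.0349 -0.5253]
33.715802927477725 100 0.27 -15 [0.5388 0.3477 0.2592] [128.3711   5.2455  92.1462] [ -26.0707   15.367   -34.5218  111.3665   74.8458   53.5665 -100.5696] [ 0.7856 -0.0273 -0.6182]
36.94851756130286 100 0.23 -15 [0.569  0.3336 0.237 ] [128.3711   5.2455  92.1462] [ -23.9157   17.9144  -32.8009  111.7814   79.2083   50.3338 -102.4809] [ 0.7856 -0.0273 -0.6182]
44.14719759632361 120 0.23 -15 [0.5779 0.3373 0.2468] [137.7699  19.1172 105.3075] [-19.9352  19.3722 -36.2511 104.3258  67.5618  53.0518 -69.9699] [ 0.7123 -0.0565 -0.6996]
44.911360615133944 120 0.27 -15 [0.5477 0.3513 0.2689] [137.7699  19.1172 105.3075] [-22.1127  16.9405 -37.5535 103.939   64.354   56.3744 -69.2058] [ 0.7123 -0.0565 -0.6996]
47.267859550425214 60 0.27 -15 [0.5251 0.3535 0.2367] [118.8917 -26.5404  71.1696] [ -39.4517   21.7608  -28.3401  117.8772   91.7596   66.3498 -161.385 ] [ 0.8984 -0.0783 -0.4322]
49.964423111841086 60 0.23 -15 [0.5553 0.3395 0.2146] [118.8917 -26.5404  71.1696] [ -37.4648   24.1391  -25.7592  118.3389   96.5459   63.4636 -164.0816] [ 0.8984 -0.0783 -0.4322]
```

```bash
python3 - <<'E'
from look import *
r=lookposes()[0]; print(r[1:4])
robot.move_to(r[4],r[5]); robot.pause(.2)
pos=np.array(robot.current_tool_pos()); eu=np.array(robot.current_eef_rot()); w=vision.grab_frame("wrist")
np.savez("w.npz",pos=pos,eu=eu,w=w); cv2.imwrite("pics/w1.png",w[:,:,::-1]); print(robot.current_time_s())
Rc=Ro.from_euler('xyz',eu,degrees=True).as_matrix(); Tw=np.eye(4);Tw[:3,:3]=Rc;Tw[:3,3]=pos; Tw=Tw@T
h=cv2.cvtColor(w,cv2.COLOR_RGB2HSV).astype(int)
def coords(px): # (up,yl) on plane through mark
    d=Tw[:3,:3]@(F@np.linalg.inv(M)@np.c_[px,np.ones(len(px))].T); C=Tw[:3,3]
    t=(nin@(mark-C))/(nin@d); X=(C[:,None]+d*t).T-mark; return X@up*1e3,X@yl*1e3
for n,lo,hi in(("yellow",20,34),("red",172,186)):
    m=(((h[...,0]-lo)%180)<=hi-lo)&(h[...,1]>140)&(h[...,2]>70)
    N,L,S,C=cv2.connectedComponentsWithStats(m.astype(np.uint8))
    for i in 1+np.argsort(-S[1:,4])[:3]:
        ys,xs=np.where(L==i); u,v=coords(np.c_[xs,ys]); print(n,S[i],C[i],"up %.1f %.1f %.1f  y %.1f %.1f"%(u.mean(),*np.percentile(u,[1,99]),*np.percentile(v,[1,99])))
E
```

```text
(80, 0.27, -15)
12.925
yellow [296 243  21  56 657] [305.8311 269.6149] up -7.2 -11.1 -3.0  y -37.9 0.8
yellow [323   0   6   2  11] [325.2727   0.4545] up 31.6 30.3 33.1  y 139.5 140.4
red [   0  117   32   95 1723] [ 13.8143 166.1521] up -171.2 -187.1 -160.4  y 57.5 106.0
red [301 202  17  39 424] [308.6368 221.3278] up 0.3 -3.3 3.9  y 2.3 26.8
red [411 225  18   8  94] [418.8617 228.5745] up 71.6 66.2 77.0  y -5.0 -0.9
```

View pics/w1.png

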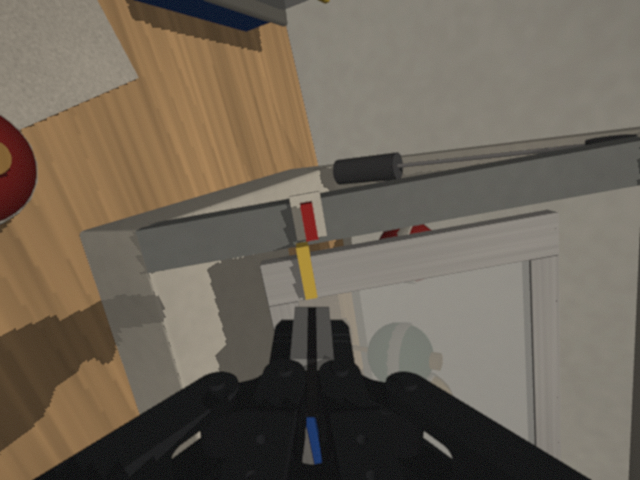

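The wrist view shows the red mark at (309,221) and the yellow pointer at (306,270), with up-slope to the right. The pointer is 7.5 mm short, agreeing with the 7.0 mm from the fixed cameras. Next I go back beneath the lip and push the rest.

```bash
cat > fin.py <<'E'
from look import *
def look():
    r=lookposes()[0]; robot.move_to(r[4],r[5]); robot.pause(.2)
    pos=np.array(robot.current_tool_pos()); eu=np.array(robot.current_eef_rot()); w=vision.grab_frame("wrist")
    Tw=np.eye(4);Tw[:3,:3]=Ro.from_euler('xyz',eu,degrees=True).as_matrix();Tw[:3,3]=pos; Tw=Tw@T
    h=cv2.cvtColor(w,cv2.COLOR_RGB2HSV).astype(int); res=[]
    for lo,hi in((20,34),(172,186)):
        m=(((h[...,0]-lo)%180)<=hi-lo)&(h[...,1]>140)&(h[...,2]>70); m[:190]=0;m[310:]=0;m[:,:270]=0;m[:,350:]=0
        N,L,S,C=cv2.connectedComponentsWithStats(m.astype(np.uint8)); i=1+S[1:,4].argmax(); ys,xs=np.where(L==i)
        d=Tw[:3,:3]@(F@np.linalg.inv(M)@np.c_[xs,ys,np.ones(len(xs))].T); t=(nin@(mark-Tw[:3,3]))/(nin@d)
        u=((Tw[:3,3][:,None]+d*t).T-mark)@up*1e3; res.append((u.mean(),*np.percentile(u,[1,99]))); print(S[i],np.array(res[-1]))
    print("remaining mm",res[1][0]-res[0][0]); return w
E
python3 - <<'E'
from fin import *
c3=np.load("c3.npy"); pc=c3-up*.015
robot.move_to(pc-z*.12,o); robot.line_to(pc,o,velocity=.12,f_stop=6)
print(robot.line_to(c3-up*.003,o,velocity=.05)); print(robot.line_to(c3+up*.0065,o,velocity=.015,f_stop=25)); robot.pause(.2)
print((np.array(robot.current_tool_pos())-c3)@up*1e3,robot.current_contact_force(),robot.current_time_s())
a=vision.grab_frame("side");b=vision.grab_frame("top");measure(a,b)
E
```

```text
False
False
6.347097166725818 [-0.5208  0.1962 -2.6271] 15.9917
ptr (array([202.7121, 273.3333]), np.int32(66)) (array([187.6263, 209.6162]), np.int32(99)) [0.6328 0.3242 0.1838] 0.61 mark (array([187.7 , 280.16]), np.int32(50)) (array([173.5294, 205.4412]), np.int32(68)) [0.6413 0.3541 0.1817] 0.4
remaining 0.0010913721210923553 n 0.005226131908440879 y 0.030727213297661246
```

```bash
python3 - <<'E'
from fin import *
c3=np.load("c3.npy"); c=c3+up*.0074
robot.line_to(c,o,velocity=.01,f_stop=25); robot.pause(.2)
print((np.array(robot.current_tool_pos())-c3)@up*1e3)
robot.line_to(c-up*.018,o,velocity=.06); robot.line_to(c-up*.018-z*.12,o,velocity=.15)
w=look(); print(robot.current_time_s()); cv2.imwrite("pics/w2.png",w[:,:,::-1])
a=vision.grab_frame("side");b=vision.grab_frame("top");measure(a,b)
im=np.hstack([cv2.resize(w[160:340,230:430],(400,360),interpolation=2),cv2.resize(a[220:420,150:370],(396,360))]); cv2.imwrite("pics/s5.png",im[:,:,::-1])
E
```

```text
7.527259911795129
[306 241  21  56 646] [ 0.1832 -3.7362  4.1132]
[301 202  17  39 421] [ 0.3289 -3.2744  3.8938]
remaining mm 0.1456811898335804
18.75
ptr (array([202.0735, 272.9706]), np.int32(68)) (array([187.3535, 209.0707]), np.int32(99)) [0.6338 0.3247 0.1844] 0.66 mark (array([187.7 , 280.16]), np.int32(50)) (array([173.2769, 205.4308]), np.int32(65)) [0.641  0.3544 0.1821] 0.3
remaining 0.00020272696484074077 n 0.004291243490505199 y 0.030304068359338576
```

View pics/s5.png

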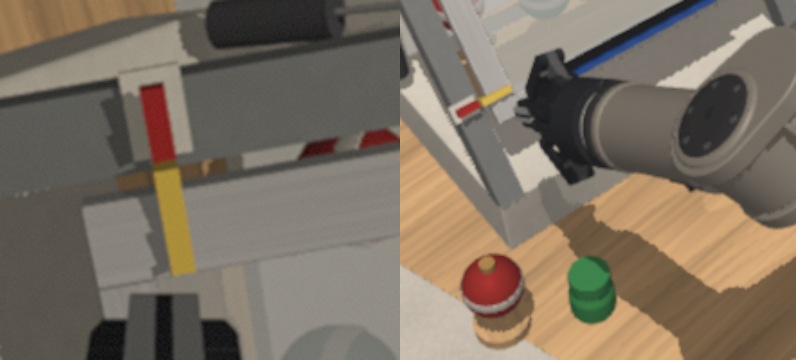

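The yellow pointer lines up with the red mark end to end, within 0.2 mm in both measurements, and the ornament and jar are undisturbed. I'll move the hand clear and hand in.

```bash
python3 - <<'E'
from fin import *
p=np.array(robot.current_tool_pos())
for d in([-.06,-.05,.08],[-.04,-.03,.06],[0,0,.05]):
    try: robot.line_to(p+d,velocity=.15); break
    except robot.PlanningError as e: print(e)
robot.pause(.3); print(robot.current_tool_pos(),robot.current_contact_force(),robot.current_time_s())
print(workorder.close_job())
E
```

```text
[0.4714 0.2985 0.3266] [-0.5021  0.4818 -0.2736] 20.0417
the job is handed in; nothing more can be done
None
```

The window was pushed up from under the blue lip with closed fingers until the pointer was level with the red mark (within about 0.2 mm by camera), the hand was moved clear, and the job was handed in at about 20 s.

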